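# Mount the bottle cage and prove the mount with a pull

### The job

Carry the green bottle cage by its upright end tab (never by its hoop) and lay it fully down between the guides of the pull-test stand, tab over the end where the open steel latch arm points. Let go, then press the orange stud and turn it clockwise about a quarter turn so that the arm swings across the cage's spine and the stud pops back up in its catch. Then take the cage by the crown of its hoop and pull straight up until the red pointer stands in the green band (about 15 N, never into the red), keep it there for over a second, and ease it gently back down (do not let it snap) and let go, leaving the cage locked in place and the other things undisturbed.

Things in the scene. Friction and masses are not known exactly. Their poses are not given: they have to be found in the camera images.
- cage: green plastic bottle cage, loose, 115 to 155 g, lying on its back on the board. Origin: centre of the spine's underside, below the hoop's crown. Spine 24 wide (y), 8 thick, from x = -85 to +75 mm. Upright end tab at x = -80; lip 30 high at x = +72. Hoop legs rise from x = +60, spread to y = +-41 at x = 45, 42 high, and lean back to the crown. Spine is bare from x = -75 to 0
- tab_grip (a point): point on the cage's end tab, 34 mm above the cage's underside at cage x = -80. The tab is 10 mm thick (cage x), 24 mm wide (cage y); its top is 48 mm above the underside. Axes as the cage's
- hoop: the hoop of the cage (fixed part of it, same origin and axes): two 8 mm round legs and the crown
- hoop_grip (a point): centre of the hoop's crown: a block 10 mm thick (cage x), 40 mm wide (cage y), 18 mm high, its centre 78 mm above the cage's underside. Axes as the cage's
- seat (a point): where the cage's origin belongs, cage axes along this point's axes (tab to -x): on the stand's aluminium plate, midway between black guides (6 mm high, leaning outwards, about 4 mm play at their foot). 77 mm above the work surface at rest. The plate spans x -95 to +95, y -127 to +37 mm about this point and is sprung: see gauge
- stud_grip (a point): centre of the stud's orange thumb bar: 36 mm long (this point's x), 10 thick (its y), 18 high, centre 40 mm above the plate when up. The stud stands at seat (0, -95) mm. The steel latch arm below the bar runs from the stud along this point's +x, 103 mm long, 16 wide, its top 16.5 mm above the plate
- latch (a joint): turn of stud and arm (rad), clockwise from above: near 0 open (arm about along the seat's -x, 10 degrees towards the seat), 1.396 fully turned (stop), arm across the spine under the hoop, 2.5 mm above it. With the stud up it cannot turn from open by more than about 0.2; past about 1.25 the stud can spring up and is caught
- stud (a joint): depth to which the stud is pressed (m): 0 up, 0.009 fully down. It must be about 0.0065 down or deeper to turn, and held down until the turn is done. Spring about 3 N at first, 6 N fully down; let go at the end of the turn, it pops up
- gauge (a joint): rise of the sprung plate and all on it (m): 0 at rest, 0.024 at its stop. Pull on the latched cage = about 2.4 N + 1 N per mm. Pointer in the green band from 0.009 to 0.017, red from 0.022. The white scale post stands at seat x = +113, y = +7 mm, 34 mm wide, its top 43 mm above the plate at rest
- tire_lever: blue plastic tire lever lying at the board's far edge, 117 x 18 x 7 mm: leave alone
- valve_extender: small aluminium and brass valve extender, 54 x 10 x 10 mm, lying in the middle of the board: leave alone
- patch_tin: flat red tin, 60 x 85 x 22 mm, at the board's far edge: leave alone
- oil_bottle: yellow bottle, 120 mm high, left of the board: leave alone
- grease_jar: white jar with red cap, 55 mm high, left of the board: leave alone
- spanner: steel spanner, 160 mm long, right of the board: leave alone

How it is judged:
By the outcome, as a careful person would: the job done as asked, in the order asked, and still so for the second after the job is handed in, with the robot touching nothing.
It also fails if it takes over 62 s, if anything falls off the work surface, if the arm or the gripper's body presses on something with over 40 N, if the wrist force passes 120 N, or if a joint passes its speed limit or range.

### The arm

A 6-joint arm with a two-finger parallel gripper is mounted at the origin on the work surface. World frame = base frame: x ahead of the robot, y to its left, z up, the work surface at z = 0. Lengths are in m, angles in rad, forces in N, time in s.
With the tool pointing down it reaches from about 0.375 to 0.975 m from the base axis. Payload 3.8 kg.
Tool frame: the origin (TCP) lies midway between the tips of the shut fingers; the grasp point (between the pads) lies 19 mm behind it; x points along the fingers, y is the direction in which the jaws open and shut, and the axes are right-handed (so a half turn about x gives the same grasp; the last joint's range is limited). The gripper opens to 88 mm and grips with 3 to 60 N. Pads are 18 mm wide; open, the fingers measure 123 mm over their backs; the gripper's body (75 mm by 187 mm) begins 45 mm behind the grasp point.
Start: joints at [1.066, 0.264, 1.604, -0, 1.274, -0.037], TCP at [0.304, 0.602, 0.239] pointing down, gripper open.
Joint ranges: [-2.63, 2.63], [-0.94, 2.18], [0.31, 2.57], [-1.31, 4.45], [0, 2.66], [-2.55, 2.55]. Speed limits (rad/s): [2.57, 2.57, 3.14, 3.14, 3.14, 3.14].

### API

Orientations are given as a rotation vector (axis times angle).
In Python, from cell import manip, inverse_kinematics, cams, order gives the robot as it stands. Calls block until the motion is done:
- manip.move_pose(position, orientation): joint-space move of the TCP to a pose.
- manip.move_linear(position, rate=0.15, rot=None): straight line of the TCP; rot=None keeps the orientation; rate is the mean speed in m/s.
- manip.set_joints(angles): joint-space move.
- manip.set_gripper(opening, force=None): finger opening in m; force is the grip in N (None keeps the last); returns when the fingers have stopped.
- manip.dwell(seconds).
- inverse_kinematics(position, orientation): joint angles nearest the present ones, or None.
- manip.state(): the state.
- cams.capture(name): name is "scene" or "top" or "wrist"; returns a dict with "image" (384x512x3 uint8, blue, green, red), "z_map" (384x512 float32, m along the optical axis (not along the pixel's ray), 0 where there is no reading), "intrinsics" (3x3 intrinsics, pixels), "position" and "orientation" of the camera in the world; the wrist camera has in their place "T_tool_cam" (4x4, takes a point from camera to tool coordinates, whose origin is the TCP and whose axes are the tool frame's). Camera axes: x right, y down, z forward; pixel columns grow to the right and rows downward; lengths in m; the calibration is good to about 2 mm. The wrist camera is an equidistant fisheye: a pixel r from the principal point sees the ray r / f radians off the axis. A picture is of the moment at which its call begins: read the wrist's pose just before it.
A pose or a line that the arm cannot do raises manip.IKError and nothing moves.
- order.close_job(): hands the job in, once; it reports no verdict.
The state is a dict: "clock": time; "joint_pos": joint angles; "joint_velocities": joint speeds; "tau": joint torques, N m; "tool_pos": TCP position; "tcp_rot": TCP orientation; "contact_force": force on the tool from outside, world axes, zero at the start; "moment": the same for the moment, N m; "gripper_width": finger opening in m.
Only numpy, scipy, OpenCV 4.12 (cv2) and the standard library are available. Lean on these libraries where they do the work, as an engineer would, in place of code of your own. Each camera call takes 0.05 s, during which the arm holds its last target. There are 200 camera calls.

## Working session

There is one attempt and no reset: what is moved stays moved. The work goes in short steps, each a Python script; the robot and the scene stay as the last script left them, time stands still between calls to the robot, and variables do not carry over. Pictures are saved under pics/ and viewed, about 8 in all and at most 12, crops included, and the job is handed in when it is done.

```bash
mkdir -p pics; ls
cat > h.py <<'E'
import numpy as np, cv2, pickle
from scipy.spatial.transform import Rotation as R
def save(c,n): pickle.dump(c,open(f'pics/{n}.pkl','wb')); cv2.imwrite(f'pics/{n}.png',c['image'])
def cloud(c):
    K=np.array(c['intrinsics']); z=c['z_map']; v,u=np.mgrid[:z.shape[0],:z.shape[1]]
    P=np.stack([(u-K[0,2])/K[0,0]*z,(v-K[1,2])/K[1,1]*z,z],-1)
    o=np.array(c['orientation']); M=o if o.shape==(3,3) else R.from_rotvec(o).as_matrix()
    W=P@M.T+np.array(c['position']); W[z<=0]=np.nan
    return W
E
python3 - <<'E'
from cell import manip,cams
from h import *
s=manip.state(); print(s)
for n in('top','scene'):
    c=cams.capture(n); save(c,n); print(n,c['position'],c['orientation'],c['intrinsics'])
a=[cv2.imread(f'pics/{n}.png') for n in('top','scene')]
E
```

```text
pics
{'clock': 0.0, 'joint_pos': array([ 1.06610086e+00,  2.64739375e-01,  1.60538623e+00, -3.76164765e-05,
        1.27366669e+00, -3.69430692e-02]), 'joint_velocities': array([ 0.00054597, -0.00130392,  0.00110903, -0.00042777, -0.00093919,
       -0.00073013]), 'tau': array([-5.72323552e-04, -5.02116752e+01, -3.56868088e+01,  7.27506937e-02,
        2.95483705e-02, -1.51488343e-04]), 'tool_pos': array([0.30404008, 0.60185326, 0.23739067]), 'tcp_rot': array([ 0.36509885,  1.54005867, -0.36846857]), 'contact_force': array([-1.25223438, -0.68686541, -0.39620516]), 'moment': array([-0.07619656,  0.00983879,  0.00883541]), 'gripper_width': 0.08813852944324352}
top [ 0.51638721 -0.00587511  1.6716274 ] [-2.18916947  2.19434834 -0.04856257] [[466.82994601   0.         255.60065494]
 [  0.         466.82994601 199.41243287]
 [  0.           0.           1.        ]]
scene [1.04800139 0.45412136 1.1127164 ] [-1.06461687 -2.63974891  0.74520959] [[353.04934383   0.         255.20419892]
 [  0.         353.04934383 190.15785177]
 [  0.           0.           1.        ]]
```

View pics/top.png

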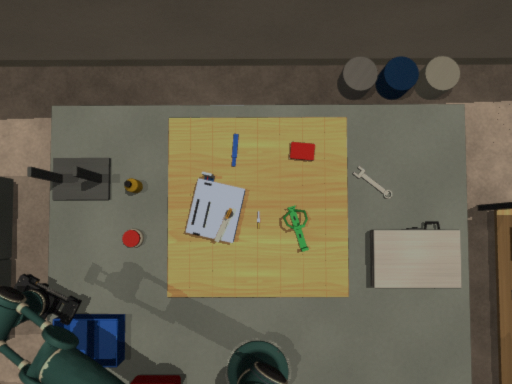

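View pics/scene.png

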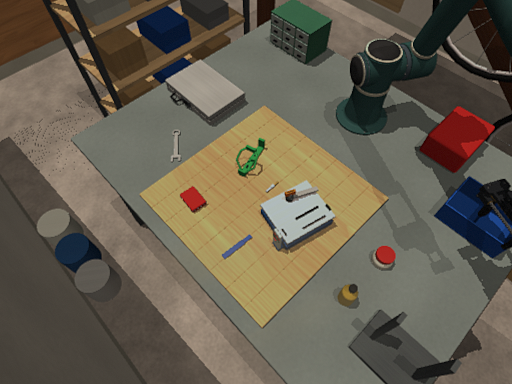

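The stand is at (215,210) in the top view, with its stud at (229,213), the latch arm pointing down the picture towards (220,240) and the post at (207,176). The cage is at (297,228), with the tab end at (305,249) and the hoop at (294,217).

Run:
```python
from h import *
for n in('top','scene'):
    c=pickle.load(open(f'pics/{n}.pkl','rb')); W=cloud(c); hsv=cv2.cvtColor(c['image'],cv2.COLOR_BGR2HSV)
    X,Y,Z=W[...,0],W[...,1],W[...,2]
    brd=(X>.3)&(X<.85)&(abs(Y)<.33)&(Z<.02); print(n,'board z',np.nanmedian(Z[brd]))
    area=(X>.25)&(X<.9)&(abs(Y)<.33)
    g=(hsv[...,0]>45)&(hsv[...,0]<80)&(hsv[...,1]>130)&area
    G=W[g]; print('green',len(G),G.min(0),G.max(0))
    for lo,hi in((.002,.016),(.02,.036),(.036,.056),(.06,.095)):
        q=G[(G[:,2]>lo)&(G[:,2]<hi)]; print(lo,len(q),q.mean(0),q.min(0),q.max(0)) if len(q) else 0
    q=G[(G[:,2]<.016)]
    # plate
    p=area&(Z>.07)&(Z<.085)&(Y>-.02)&(hsv[...,1]<60)
    P=W[p]; print('plate',len(P),np.median(P[:,2]))
    r=cv2.minAreaRect((P[:,:2]*1000).astype(np.float32)); print(r); print(cv2.boxPoints(r))
    o=(hsv[...,0]>8)&(hsv[...,0]<22)&(hsv[...,1]>150)&area&(Z>.1)
    print('stud',o.sum(),W[o].mean(0),W[o].min(0),W[o].max(0), cv2.minAreaRect((W[o][:,:2]*1000).astype(np.float32)))
    po=area&(Z>.108)&(Z<.135)&(Y>0)&(hsv[...,1]<60)
    print('post',po.sum(),W[po].mean(0) if po.any() else 0)
a=pickle.load(open('pics/top.pkl','rb'))['image'];b=pickle.load(open('pics/scene.pkl','rb'))['image']
A=cv2.resize(a[160:265,175:325],None,fx=5.2,fy=5.2,interpolation=3)
cv2.imwrite('pics/zt.png',A)
```

```text
top board z 0.014633859728633292
green 324 [ 0.42514688 -0.17049587  0.01085321] [ 0.5737859  -0.08826667  0.11296327]
0.002 6 [ 0.4913777  -0.1461812   0.01404657] [ 0.44711524 -0.16490746  0.01085321] [ 0.5568231  -0.13349108  0.01597638]
0.02 162 [ 0.506196   -0.13789912  0.02502749] [ 0.43351374 -0.16660953  0.02025203] [ 0.57068994 -0.10750894  0.0350457 ]
0.036 29 [ 0.54715474 -0.1296859   0.04578869] [ 0.43079807 -0.16509468  0.03683168] [ 0.5737859  -0.09236084  0.05582747]
0.06 49 [ 0.50832062 -0.13750786  0.07828148] [ 0.425416   -0.16692332  0.06112786] [ 0.55897598 -0.08826667  0.09447485]
plate 2368 0.07739606876155591
((569.1234130859375, 143.77345275878906), (165.83177185058594, 204.11949157714844), 76.73786926269531)
[[450.76407  86.48203]
 [649.4399   39.65571]
 [687.4828  201.06488]
 [488.80695 247.8912 ]]
stud 26 [0.55033552 0.09628014 0.12569469] [0.53805404 0.08988216 0.11755518] [0.56448965 0.10352713 0.13115454] ((551.1231689453125, 96.22357940673828), (9.734376907348633, 29.483240127563477), 62.41294860839844)
post 26 [0.68363367 0.16882378 0.11823601]
scene b
[... 391 characters left out ...]
7  0.04493369] [ 0.43107694 -0.16653153  0.03606997] [ 0.58290506 -0.09150821  0.05588936]
0.06 63 [ 0.51027612 -0.13229786  0.0792694 ] [ 0.42826559 -0.16959314  0.06009734] [ 0.56380626 -0.08864356  0.09474178]
plate 2310 0.07652999674531613
((575.4182739257812, 145.20347595214844), (167.14492797851562, 213.75718688964844), 76.78120422363281)
[[452.26102   88.28531 ]
 [660.3545    39.405396]
 [698.57556  202.12164 ]
 [490.48206  251.00156 ]]
stud 42 [0.55803214 0.09955181 0.12261484] [0.5408897  0.08773465 0.10961321] [0.57155911 0.10821377 0.12969052] ((556.568359375, 99.69922637939453), (11.730905532836914, 31.9033145904541), 60.183284759521484)
post 40 [0.68129549 0.1701898  0.11785751]
```

View pics/zt.png

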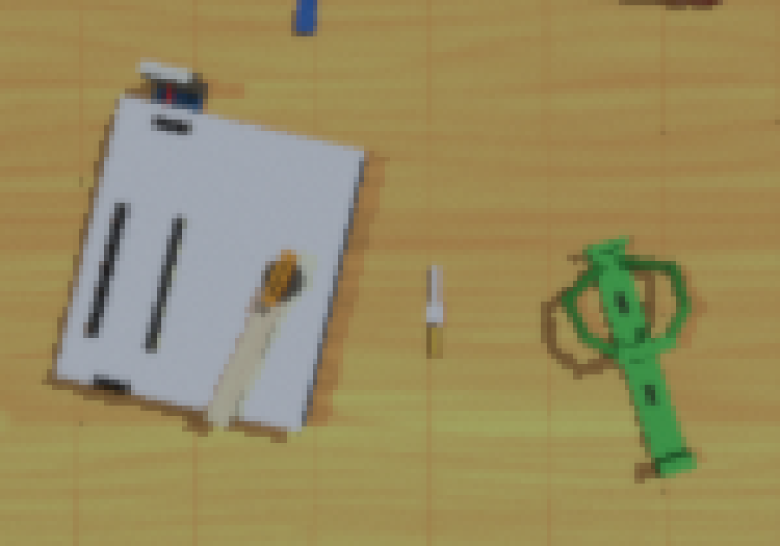

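Both measurements agree: the board is 14 mm high, the stand yaw is about -13°, and the seat is near (0.573, 0.189). The arm lies 23° off, as it should when open. The cage yaw is about +16° and its tab is near (0.431, -0.166). Next I'll take close looks with the wrist camera, first over the stand and then over the cage.

```bash
cat >> h.py <<'E'
def down(psi,tilt=None):
    c,s=np.cos(psi),np.sin(psi); M=np.array([[0,c,s],[0,s,-c],[-1,0,0]],float)
    r=R.from_matrix(M)
    return (R.from_rotvec(tilt)*r if tilt is not None else r).as_rotvec()
def wcloud(c,s):
    K=np.array(c['intrinsics']); z=c['z_map']; v,u=np.mgrid[:z.shape[0],:z.shape[1]]
    x=(u-K[0,2])/K[0,0]; y=(v-K[1,2])/K[1,1]; r=np.hypot(x,y)+1e-9; t=np.tan(np.minimum(r,1.45))*z
    P=np.stack([x/r*t,y/r*t,z],-1); T=np.array(c['T_tool_cam']); P=P@T[:3,:3].T+T[:3,3]
    W=P@R.from_rotvec(s['tcp_rot']).as_matrix().T+s['tool_pos']; W[(z<=0)|(r>1.4)]=np.nan; return W
def best(pos,psi):
    "of the two equal jaw angles the one with the last joint nearer mid range"
    from cell import inverse_kinematics as ik
    o=[(abs(q[5]),i) for i in(0,1) if (q:=ik(pos,down(psi+np.pi*i))) is not None]
    return psi+np.pi*min(o)[1]
E
python3 - <<'E'
from cell import manip,cams
from h import *
manip.set_gripper(.045)
for n,p,psi in(('w_stand',[.55,.13,.30],np.radians(76.7)),('w_cage',[.45,-.15,.25],np.radians(106))):
    psi=best(p,psi); manip.move_pose(p,down(psi)); manip.dwell(.2); s=manip.state(); c=cams.capture('wrist'); c['s']=s; save(c,n)
    print(n,s['clock'],s['tool_pos'],s['joint_pos'].round(2),s['contact_force'])
print(c['T_tool_cam'],c['intrinsics'])
cv2.imwrite('pics/wv.png',np.hstack([cv2.resize(cv2.imread(f'pics/{n}.png'),(400,300),interpolation=3) for n in('w_stand','w_cage')]))
E
```

```text
w_stand 3.0083 [0.54989067 0.13074384 0.29982434] [ 0.19  0.02  1.76  0.    1.35 -1.15] [-0.12900912  0.48065386  0.51089808]
w_cage 5.05 [ 0.45023158 -0.14970383  0.25008984] [-0.37 -0.13  2.    0.    1.27  0.92] [-0.45280352  0.23082211 -0.05834707]
[[-2.19072331e-05 -2.73663533e-01  9.61825489e-01 -1.45846888e-01]
 [ 9.99999940e-01 -3.37538913e-04 -7.32615848e-05 -8.42972114e-04]
 [ 3.44702554e-04  9.61825430e-01  2.73663524e-01 -7.15978359e-02]
 [ 0.00000000e+00  0.00000000e+00  0.00000000e+00  1.00000000e+00]] [[297.31863964   0.         256.51048962]
 [  0.         297.31863964 197.24554065]
 [  0.           0.           1.        ]]
```

View pics/wv.png

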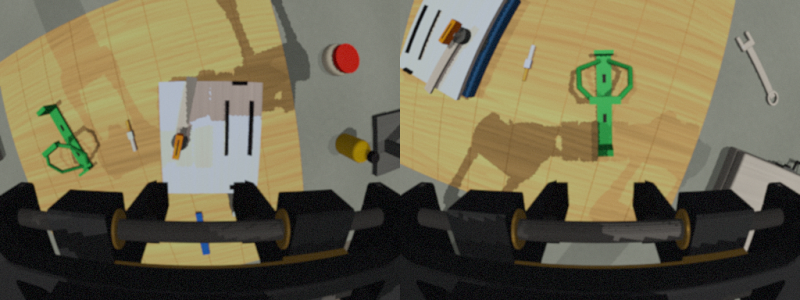

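The left half shows the stand with the guides at (227,128) and (250,128), the stud at (180,143) and the arm up to about (198,100). The right half shows the cage at (604,100), with the tab at (605,150) and the lip at (604,53). I'll compute poses from these.

Run:
```python
from h import *
c=pickle.load(open('pics/w_cage.pkl','rb')); W=wcloud(c,c['s']); hsv=cv2.cvtColor(c['image'],cv2.COLOR_BGR2HSV)
X,Y,Z=W[...,0],W[...,1],W[...,2]; print('board',np.nanmedian(Z[(abs(X-.5)<.1)&(abs(Y+.05)<.05)]))
g=(hsv[...,0]>45)&(hsv[...,0]<80)&(hsv[...,1]>120)&(X>.38)&(X<.62)&(Y<-.05)&(Y>-.22)
G=W[g]; b=.0143; print(len(G))
# spine top points 
sp=G[abs(G[:,2]-b-.008)<.0025]; tab=G[(G[:,2]-b>.043)&(G[:,2]-b<.053)&(G[:,0]<.46)]; cr=G[(G[:,2]-b>.080)]
for n,q in(('spine',sp),('tabtop',tab),('crown',cr)):
    print(n,len(q),q.mean(0),cv2.minAreaRect((q[:,:2]*1000).astype(np.float32)))
d=(sp[:,:2]-sp[:,:2].mean(0)); vx=cv2.fitLine((sp[:,:2]*1000).astype(np.float32),cv2.DIST_HUBER,0,.01,.01).ravel(); print('spine yaw',np.degrees(np.arctan2(vx[1],vx[0])),vx)
t=(tab.min(0)+tab.max(0))/2; k=(cr.min(0)+cr.max(0))/2; print('tab->crown',t,k,np.linalg.norm((k-t)[:2]),np.degrees(np.arctan2(*(k-t)[[1,0]])))
c=pickle.load(open('pics/w_stand.pkl','rb')); W=wcloud(c,c['s']); hsv=cv2.cvtColor(c['image'],cv2.COLOR_BGR2HSV)
X,Y,Z=W[...,0],W[...,1],W[...,2]; area=(X>.4)&(X<.72)&(Y>.02)&(Y<.28)
P=W[area&(abs(Z-.077)<.004)]; print('plate',len(P),np.median(P[:,2]),cv2.boxPoints(cv2.minAreaRect((P[:,:2]*1000).astype(np.float32))).tolist())
o=area&(hsv[...,0]>5)&(hsv[...,0]<24)&(hsv[...,1]>140)&(Z>.118); q=W[o]; print('stud',len(q),(q.min(0)+q.max(0))/2,q.mean(0),cv2.minAreaRect((q[:,:2]*1000).astype(np.float32)))
bl=(area&(hsv[...,2]<50)&(Z>.07)&(Z<.09)&(X<.64)).astype(np.uint8)
n,l,st,ce=cv2.connectedComponentsWithStats(bl)
for i in range(1,n):
    if st[i,4]>60:
        q=W[l==i]; print('dark',st[i,4],q.mean(0),cv2.minAreaRect((q[:,:2]*1000).astype(np.float32)))
```

```text
board 0.31632680356963017
5598
spine 1708 [ 0.50348115 -0.13944959  0.02289082] ((504.52716064453125, -139.03433227539062), (144.52706909179688, 23.30680274963379), 17.208419799804688)
tabtop 158 [ 0.43265104 -0.16200435  0.06244426] ((431.93310546875, -161.9398956298828), (8.89896297454834, 21.000896453857422), 16.200687408447266)
crown 2680 [ 0.47552211 -0.13738414  0.29760912] ((476.5838928222656, -140.3701171875), (75.74298858642578, 164.73777770996094), 22.86553955078125)
spine yaw 17.284485 [ 9.5484132e-01  2.9711634e-01  5.0401639e+02 -1.3928009e+02]
tab->crown [ 0.43221574 -0.16197554  0.06135596] [ 0.46531713 -0.1399467   0.22625559] 0.03976143311876368 33.643598137660895
plate 15459 0.07695247827235971 [[453.4105529785156, 86.27562713623047], [659.6417236328125, 37.735862731933594], [697.6610107421875, 199.26840209960938], [491.4298095703125, 247.80816650390625]]
stud 3765 [0.54493313 0.13550972 0.26284538] [0.53340681 0.13977228 0.36567171] ((547.4154663085938, 133.11322021484375), (162.36468505859375, 62.06538009643555), 76.82294464111328)
dark 163 [0.54657411 0.17538657 0.08349536] ((550.5534057617188, 174.24610900878906), (4.120719909667969, 84.50875854492188), 76.1854019165039)
dark 227 [0.55661352 0.21321899 0.08253835] ((559.380859375, 212.90892028808594), (3.954822540283203, 85.81005859375), 77.03340148925781)
```

Run:
```python
from h import *
c=pickle.load(open('pics/w_stand.pkl','rb')); W=wcloud(c,c['s']); hsv=cv2.cvtColor(c['image'],cv2.COLOR_BGR2HSV)
X,Y,Z=W[...,0],W[...,1],W[...,2]
m=np.array([.555,.1936]); ex=np.array([.9728,-.2318]); ey=np.array([.2318,.9728])
D=W[...,:2]-m; sx,sy=D@ex,D@ey
o=(hsv[...,0]>5)&(hsv[...,0]<24)&(hsv[...,1]>140)&(abs(Z-.125)<.003)&(abs(sx)<.08)&(abs(sy+.095)<.05); q=W[o]
r=cv2.minAreaRect((q[:,:2]*1000).astype(np.float32)); print('stud top',len(q),np.median(q[:,2]),r); p=np.array(r[0])/1000-m; print('in guide frame',p@ex,p@ey)
a=(abs(Z-.0935)<.003)&(sy<-.05)&(sy>-.13)&(sx<.05)&(sx>-.15)&(hsv[...,1]<90); q=W[a]; r=cv2.minAreaRect((q[:,:2]*1000).astype(np.float32)); print('arm',len(q),r)
P=(abs(Z-.077)<.003)&(sy>-.12)&(sy<.03)&(abs(sx)<.15)
for lo in(-.11,-.05,-.03,0.005): 
    k=P&(sy>lo)&(sy<lo+.012); print('plate x ext',lo,np.percentile(sx[k],[.3,99.7]))
```

```text
stud top 257 0.12601096515868754 ((552.8946533203125, 97.33777618408203), (9.94678783416748, 34.93080520629883), 65.59122467041016)
in guide frame 0.02026550223052975 -0.09413191068847657
arm 1127 ((511.4300231933594, 113.93736267089844), (25.22637176513672, 114.44926452636719), 68.08953094482422)
plate x ext -0.11 [-0.07392596  0.11444374]
plate x ext -0.05 [-0.07363685  0.1141661 ]
plate x ext -0.03 [-0.07402256  0.11421922]
plate x ext 0.005 [-0.07287248  0.09354089]
```

The seat is at (0.5747, 0.1889) with yaw -13.4°. The stud, plate extents and guides agree to about 1 mm. Next I'll grasp the tab with the jaws across its width, so the gripper body stays clear of the crown.

Run:
```python
from cell import manip,cams
from h import *
t=np.array([.432,-.1619]); psi=best([*t,.12],np.radians(107.2))
manip.move_pose([*t,.12],down(psi)); manip.move_linear([*t,.030],.12); manip.set_gripper(.015,55)
s=manip.state(); print(s['clock'],s['gripper_width'],s['contact_force'],s['tool_pos'])
manip.move_linear([*t,.19],.1); manip.dwell(.2); s=manip.state(); print(s['clock'],s['gripper_width'],s['contact_force'],s['moment'],s['tool_pos'])
c=cams.capture('top'); save(c,'lift'); W=cloud(c); hsv=cv2.cvtColor(c['image'],cv2.COLOR_BGR2HSV)
g=(hsv[...,0]>45)&(hsv[...,0]<80)&(hsv[...,1]>130)&(W[...,0]>.38)&(W[...,0]<.65)&(W[...,1]<-.03)&(W[...,1]>-.25)
e=np.array([.955,.297]); G=W[g]; d=(G[:,:2]-t)@e-.08
n=abs((G[:,:2]-t)@[-.297,.955])<.012
for a in np.arange(-.06,.08,.02): 
    k=n&(abs(d-a)<.01); print(round(a,2),k.sum(),np.percentile(G[k,2],[20,50,80]).round(4) if k.any() else '')
s=manip.state(); c=cams.capture('wrist'); save(c,'liftw'); c2=cams.capture('scene')
cv2.imwrite('pics/lv.png',np.hstack([cv2.resize(c['image'],(400,300)),cv2.resize(c2['image'][80:230,170:370],(400,300),interpolation=3)]))
```

```text
7.05 0.023420990898934634 [-0.13727042  0.14695429  4.50801387] [ 0.43249653 -0.16214148  0.03060994]
9.0 0.02367004375448863 [ 0.09303793  0.47583899 -1.56431551] [-0.09780716  0.27852632  0.01887779] [ 0.43176867 -0.16180513  0.18956498]
-0.06 0 
-0.04 11 [0.1805 0.1817 0.1833]
-0.02 35 [0.1789 0.1816 0.1841]
0.0 39 [0.1819 0.1865 0.2608]
0.02 32 [0.1786 0.1812 0.1835]
0.04 35 [0.1782 0.1808 0.1857]
0.06 41 [0.1784 0.1829 0.1941]
0.08 0
```

View pics/lv.png

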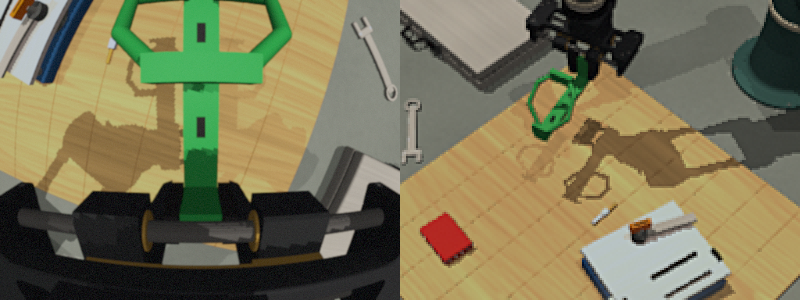

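The cage hangs level: the spine top is at 0.1815 along its length, against 0.182 expected. Next I'll go above the seat and check the alignment there.

```bash
cat >> h.py <<'E'
S=np.array([.5747,.1889]); YAW=np.radians(-13.4); EX=np.array([np.cos(YAW),np.sin(YAW)]); EY=np.array([-EX[1],EX[0]])
def seatframe(W): D=W[...,:2]-S; return D@EX,D@EY
def green(im): h=cv2.cvtColor(im,cv2.COLOR_BGR2HSV); return (h[...,0]>45)&(h[...,0]<80)&(h[...,1]>120)
E
python3 - <<'E'
from cell import manip,cams
from h import *
s0=manip.state(); M=R.from_rotvec(s0['tcp_rot']).as_matrix(); psi0=np.arctan2(M[1,1],M[0,1])
psi=psi0+YAW-np.radians(17.2); t=S-.08*EX
manip.move_pose([*t,.19],down(psi)); manip.dwell(.3)
s=manip.state(); print(s['clock'],s['tool_pos'],t,s['joint_pos'].round(2))
c=cams.capture('wrist'); W=wcloud(c,s); sx,sy=seatframe(W); Z=W[...,2]; g=green(c['image'])
for a in np.arange(-.06,.07,.02):
    k=g&(abs(sx-a)<.004)&(abs(Z-.181)<.006)&(abs(sy)<.02)
    if k.sum()>20: print(round(a,2),k.sum(),'y',sy[k].min().round(4),sy[k].max().round(4),'z',np.median(Z[k]).round(4))
k=g&(abs(sy)<.012)&(Z>.15)&(Z<.22)&(sx>.04); print('front x',np.percentile(sx[k],99),'expect .075ish')
E
```

```text
10.85 [0.49710336 0.20667657 0.19006025] [0.49687793 0.20743983] [ 0.35  0.04  1.95 -0.    1.15  2.15]
-0.06 602 y -0.0111 0.0125 z 0.1821
-0.04 605 y -0.0114 0.0126 z 0.1819
-0.02 705 y -0.0117 0.0123 z 0.1817
0.02 505 y -0.0111 0.0116 z 0.1814
0.04 595 y -0.0113 0.0116 z 0.1812
front x 0.05456243728890888 expect .075ish
```

Run:
```python
from cell import manip,cams
from h import *
t=S-.08*EX; f0=manip.state()['contact_force'][2]
manip.move_linear([*t,.106],.12)
for z in(.100,.097,.0945,.093,.092):
    manip.move_linear([*t,z],.03); s=manip.state(); f=s['contact_force']; print(s['clock'],z,s['tool_pos'][2].round(4),f.round(2))
    if f[2]-f0>3: break
manip.set_gripper(.045); print('rel',manip.state()['contact_force'])
manip.move_linear([*t,.17],.12)
s=manip.state(); c=cams.capture('wrist'); save(c,'placed'); W=wcloud(c,s); sx,sy=seatframe(W); Z=W[...,2]; g=green(c['image'])
print(s['clock'])
for a in np.arange(-.06,.07,.02):
    k=g&(abs(sx-a)<.004)&(abs(Z-.085)<.006)&(abs(sy)<.02)
    if k.sum()>20: print(round(a,2),'y',sy[k].min().round(4),sy[k].max().round(4),'z',np.median(Z[k]).round(4))
for n,lo,hi in(('crown',.160,.17),('tab',.122,.129)):
    k=g&(Z>lo)&(Z<hi)&(abs(sy)<.04); print(n,k.sum(),np.percentile(sx[k],[2,50,98]).round(4),np.percentile(sy[k],[2,50,98]).round(4))
c2=cams.capture('top')
cv2.imwrite('pics/pv.png',np.hstack([cv2.resize(c['image'],(400,300)),cv2.resize(c2['image'][160:260,170:303],(400,300),interpolation=3)]))
```

```text
12.1 0.1 0.1001 [ 0.11  0.16 -1.12]
12.35 0.097 0.0968 [ 0.24 -0.07 -1.26]
12.6 0.0945 0.0942 [-0.41  0.7  -0.49]
12.85 0.093 0.0931 [ 0.19 -0.41 -1.25]
13.1 0.092 0.0926 [-1.77 -0.02  3.57]
rel [-0.07467386 -0.07495838 -0.79388109]
14.4
-0.06 y -0.0193 0.0126 z 0.0849
-0.04 y -0.0096 0.0195 z 0.0849
-0.02 y -0.0181 0.0192 z 0.0849
0.02 y -0.0172 0.0185 z 0.0848
0.04 y -0.0101 0.0121 z 0.0849
0.06 y -0.0102 0.0121 z 0.0854
crown 1490 [-0.006  -0.0013  0.0034] [-0.0175  0.0013  0.0201]
tab 615 [-0.0857 -0.079   0.0447] [-0.0366  0.002   0.0385]
```

View pics/pv.png

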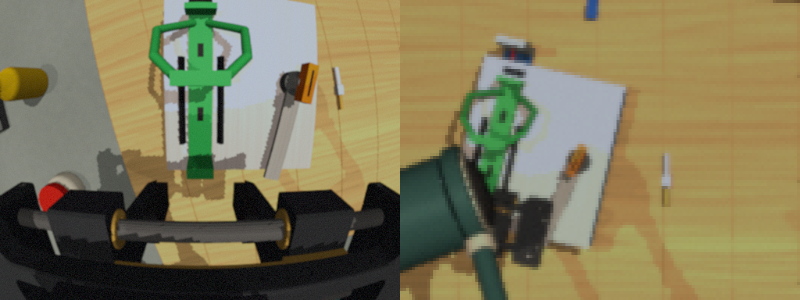

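The cage lies flat in the seat (spine top 0.0849, crown at x≈0, tab at −79 mm) and the latch is still open. Next is the stud. I'll grip the bar high with the fingertips so the gripper body passes above the crown.

Run:
```python
from cell import manip,cams,inverse_kinematics as ik
from h import *
p=np.array([.5528,.097]); a0=np.radians(66.1); turn=1.39
for i in(0,1,-1):
    q=[ik([*p,.115],down(a0+np.pi*i-d)) for d in(0,turn)]
    print(i,[None if x is None else x.round(2) for x in q])
    if all(x is not None for x in q) and abs(q[0][5]-q[1][5])<2: psi=a0+np.pi*i; break
manip.set_gripper(.032,30)
manip.move_pose([*p,.19],down(psi)); manip.move_linear([*p,.115],.1)
f0=manip.state()['contact_force']; print('pre',f0,manip.state()['clock'])
manip.set_gripper(.002,30); s=manip.state(); print('grip',s['gripper_width'],s['contact_force'].round(2))
for z in(.112,.109,.1065):
    manip.move_linear([*p,z],.03); s=manip.state(); print(z,s['tool_pos'].round(4),s['contact_force'].round(2),s['gripper_width'])
for d in(.15,.35,.7,1.05,1.25,1.39):
    j=ik([*p,.1065],down(psi-d)); manip.set_joints(j); s=manip.state(); print(d,s['clock'],s['tool_pos'].round(4),s['contact_force'].round(2),s['moment'].round(2))
c=cams.capture('top'); save(c,'turned'); cv2.imwrite('pics/tv.png',cv2.resize(c['image'][160:260,170:303],(532,400),interpolation=3))
```

```text
0 [array([ 0.13,  0.16,  1.97, -0.  ,  1.01, -1.02]), array([ 0.13,  0.16,  1.97, -0.  ,  1.01,  0.37])]
pre [0.39918123 0.54298211 0.5990774 ] 18.4667
grip 0.009620099664045402 [-0.85 -4.56  3.76]
0.112 [0.5529 0.0962 0.1124] [-1.48 -5.99  3.51] 0.009665562244690815
0.109 [0.5529 0.0961 0.1095] [-2.75 -5.48  5.04] 0.009609734994697817
0.1065 [0.5529 0.0961 0.1071] [-2.47 -4.76  5.2 ] 0.009648015367015676
0.15 19.9417 [0.5529 0.0961 0.1073] [-1.82 -5.26  5.41] [-0.87  0.36 -0.03]
0.35 20.25 [0.5529 0.0961 0.1073] [-2.01 -5.35  6.04] [-0.91  0.39 -0.04]
0.7 20.675 [0.5529 0.096  0.1072] [-2.93 -5.7   5.87] [-0.93  0.42 -0.08]
1.05 21.1 [0.5528 0.096  0.1072] [-2.42 -5.45  6.35] [-0.99  0.44 -0.03]
1.25 21.4083 [0.5528 0.096  0.1072] [-2.4  -6.15  4.77] [-0.98  0.47 -0.02]
1.39 21.6667 [0.5528 0.096  0.1072] [-2.43 -5.29  4.5 ] [-0.98  0.51  0.1 ]
```

View pics/tv.png

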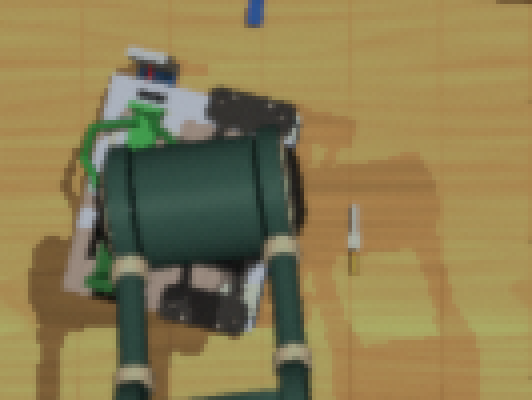

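The top view is blocked by the arm. The spring force of about 5 to 6 N and the gentle stop torque at the end both look right. I'll let go, rise and check.

Run:
```python
from cell import manip,cams
from h import *
p=np.array([.5528,.097]); manip.set_gripper(.036); manip.dwell(.2)
manip.move_linear([*p,.20],.12); manip.dwell(.1)
s=manip.state(); print(s['clock'],s['contact_force'].round(2)); c=cams.capture('wrist'); save(c,'latched')
W=wcloud(c,s); sx,sy=seatframe(W); Z=W[...,2]; hsv=cv2.cvtColor(c['image'],cv2.COLOR_BGR2HSV)
o=(hsv[...,0]>5)&(hsv[...,0]<24)&(hsv[...,1]>140)&(Z>.1)&(Z<.14)&(abs(sx)<.05)&(abs(sy+.095)<.05)
t=np.percentile(Z[o],95); o&=abs(Z-t)<.004; q=np.stack([sx,sy],-1)[o]*1000; print('stud top z',t,cv2.minAreaRect(q.astype(np.float32)))
cv2.imwrite('pics/lw.png',c['image'])
```

```text
23.5 [-0.48  0.09  0.04]
stud top z 0.1269732739058048 ((0.8627653121948242, -94.42689514160156), (36.57259750366211, 9.522488594055176), 89.57903289794922)
```

View pics/lw.png

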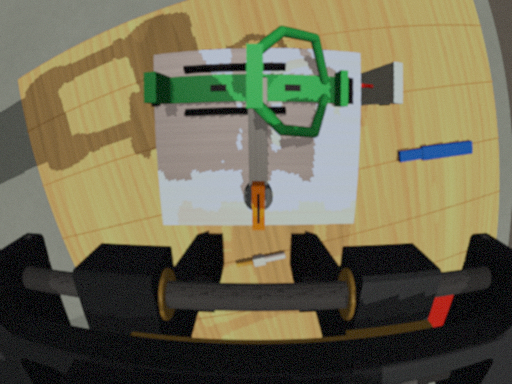

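The latch is home: the stud top is back up at 0.127, the bar is at 89.6° in the seat frame, and the arm runs across the spine under the crown at (257,130). Next is the pull.

Run:
```python
from cell import manip,cams
from h import *
p=S-.001*EX+.001*EY; manip.set_gripper(.04,45)
psi=best([*p,.2],YAW); manip.move_pose([*p,.215],down(psi)); manip.move_linear([*p,.137],.1); manip.dwell(.15)
f0=manip.state()['contact_force']; print('pre',manip.state()['clock'],f0.round(2))
manip.set_gripper(.002,45); s=manip.state(); z0=s['tool_pos'][2]; print('grip',s['gripper_width'],s['contact_force'].round(2),z0)
F=np.mean([manip.state()['contact_force'][2] for _ in range(3)])
for dz in(.003,.006,.009,.012,.0135,.015):
    manip.move_linear([*p,.137+dz],.015); manip.dwell(.05); s=manip.state(); print(dz,s['clock'],s['tool_pos'][2].round(4),s['contact_force'].round(2))
    if f0[2]-s['contact_force'][2]>15.5: break
s=manip.state(); c=cams.capture('wrist'); W=wcloud(c,s); sx,sy=seatframe(W); Z=W[...,2]
k=(abs(sx+.05)<.03)&(sy<-.03)&(sy>-.06)&(abs(Z-.085)<.03); print('plate z',np.median(Z[k]),k.sum())
k=(abs(sx-.06)<.03)&(sy<-.06)&(sy>-.12)&(abs(Z-.085)<.03); print('plate z',np.median(Z[k]),k.sum())
save(c,'pull'); print(s['clock'])
```

```text
pre 25.3833 [0.54 0.54 0.18]
grip 0.009319285115591254 [-0.77  0.53  1.7 ] 0.13709255887209523
0.003 26.35 0.1396 [-0.82 -0.88 -2.33]
0.006 26.75 0.1425 [-0.49  0.13 -5.08]
0.009 27.15 0.1455 [-0.39 -1.26 -8.45]
0.012 27.55 0.1485 [ -0.58  -1.82 -10.25]
0.0135 27.85 0.1501 [ -1.2   -2.34 -13.22]
0.015 28.15 0.1516 [ -0.8   -2.1  -13.95]
plate z nan 0
plate z nan 0
28.15
  return _methods._mean(a, axis=axis, dtype=dtype,
  ret = ret.dtype.type(ret / rcount)
```

Run:
```python
from cell import manip,cams
from h import *
p=S-.001*EX+.001*EY
manip.move_linear([*p,.1535],.015); 
for _ in range(2):
    manip.dwell(.8); s=manip.state(); print(s['clock'],s['tool_pos'][2].round(4),s['contact_force'].round(2),s['gripper_width'])
for n in('top','scene'):
    c=cams.capture(n); save(c,'pull_'+n)
    for nm,C in(('pull',c),('rest',pickle.load(open(f'pics/{n}.pkl','rb')))):
        W=cloud(C); sx,sy=seatframe(W); Z=W[...,2]; g=(abs(Z-.085)<.03)
        for (a,b,u,v) in((.03,.09,-.12,-.03),(-.09,-.03,-.06,-.03)):
            k=g&(sx>a)&(sx<b)&(sy>u)&(sy<v); print(n,nm,k.sum(),np.median(Z[k]) if k.any() else '')
c2=pickle.load(open('pics/pull_scene.pkl','rb'))['image']; c1=pickle.load(open('pics/pull_top.pkl','rb'))['image']
cv2.imwrite('pics/pp.png',np.hstack([cv2.resize(c1[165:240,180:280],(400,300),interpolation=3),cv2.resize(c2[160:250,245:365],(400,300),interpolation=3)]))
```

```text
29.25 0.1534 [ -1.18  -2.06 -16.01] 0.00942982685481584
30.05 0.1535 [ -1.19  -3.19 -14.66] 0.00948659548394565
top pull 456 0.09059185954974602
top pull 70 0.09095165060500043
top rest 458 0.07691058415529428
top rest 154 0.07691694324514387
scene pull 379 0.08961137601196412
scene pull 0 
scene rest 437 0.07628771310792914
scene rest 141 0.07615489622280358
```

View pics/pp.png

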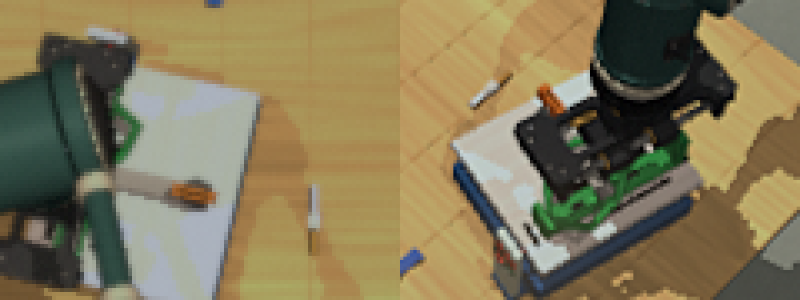

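The plate has risen 13.5 mm, which is mid-band, with about 15 N on the wrist, and it has been held for over 1.6 s. In the right half the arm is still across the spine. Next I'll ease it down.

Run:
```python
from cell import manip,cams
from h import *
p=S-.001*EX+.001*EY
for z in(.150,.146,.142,.139,.1375,.137):
    manip.move_linear([*p,z],.012); s=manip.state(); print(z,s['clock'],s['tool_pos'][2].round(4),s['contact_force'].round(2))
manip.dwell(.2); manip.set_gripper(.04); manip.move_linear([*p,.23],.12)
manip.move_pose([.45,-.05,.32],down(best([.45,-.05,.32],np.radians(76)))); manip.dwell(.3)
for n in('top','scene'):
    c=cams.capture(n); save(c,'end_'+n)
    W=cloud(c); sx,sy=seatframe(W); Z=W[...,2]; g=(abs(Z-.085)<.03)
    k=g&(sx>.03)&(sx<.09)&(sy>-.12)&(sy<-.03); print(n,'plate',np.median(Z[k]))
    h=green(c['image'])&(abs(sx)<.11)&(abs(sy)<.06)&(Z>.06); print('cage z',np.percentile(Z[h],[5,50,98]).round(4))
    k=h&(abs(Z-.16)<.007); print('crown',sx[k].mean().round(4),sy[k].mean().round(4))
    d=cv2.absdiff(c['image'],cv2.imread(f'pics/{n}.png')); 
print(manip.state()['clock'],manip.state()['contact_force'])
a=pickle.load(open('pics/end_top.pkl','rb'))['image'];b=pickle.load(open('pics/end_scene.pkl','rb'))['image']
cv2.imwrite('pics/ev.png',np.hstack([cv2.resize(a[100:260,110:403],(440,240*1),interpolation=3),cv2.resize(b[160:250,245:365],(320,240),interpolation=3)]))
```

```text
0.15 30.5917 0.1503 [ -1.27  -1.98 -12.04]
0.146 31.075 0.1465 [-2.   -1.6  -9.32]
0.142 31.5583 0.1427 [-1.26 -0.48 -6.23]
0.139 31.9583 0.1397 [-0.1  -0.14 -2.44]
0.1375 32.2333 0.1378 [ 0.15  0.03 -1.16]
0.137 32.4833 0.1371 [ 0.78 -0.1  -1.62]
top plate 0.07710162054052772
cage z [0.0807 0.0884 0.1665]
crown 0.0001 -0.0005
scene plate 0.07624548275281784
cage z [0.0822 0.0956 0.1641]
crown 0.0023 0.0039
36.3667 [-0.96581068  0.59157252  0.31752661]
```

View pics/ev.png

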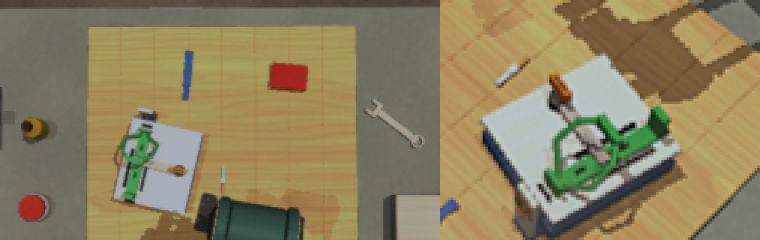

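The plate is back at rest and the cage is seated and latched: the left half shows the arm across to (150,168). The tire lever, tin, valve extender, bottle, jar and spanner look undisturbed. Handing in.

```bash
python3 -c "
from cell import order; print(order.close_job())"
```

```text
the job is handed in; nothing more can be done
None
```

The job is done and handed in, with the robot clear of everything at about 36 s on its clock (limit 62 s).

- **Placing:** I carried the cage by its end tab and laid it flat between the guides. It lies within about 2 mm of the seat, with the spine top at 0.085 m.
- **Latching:** I pressed the stud about 8 mm and turned it about 80° clockwise. It popped back up, with its top at 0.127 m. The arm lies across the spine, at 89.6° in the seat's frame.
- **Pull:** I pulled up by the crown until the plate had risen about 13.5 mm, the middle of the green band. The wrist read about 15–16 N, including the cage's weight. I held it there for about 1.7 s, then eased it down slowly and let go.
- **Last checks:** The plate is back at its rest height of 0.077 m (0.076 from the scene camera, as before the job). The cage is still latched and the other things look unmoved in the final pictures.

**What disagreed or failed:**
- The final crown position differed by about 2 to 4 mm between the top and scene cameras.
- During the pull the wrist camera gave no reading of the plate, so the rise comes from the top and scene cameras. I did not read the pointer itself.
- I judged the other things by eye only, with no measured comparison.

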